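# Lock a pouch-cell compression fixture crosswise

### The arm

A 6-joint arm with a two-finger parallel gripper is mounted at the origin on a cart in front of the work surface, level with it; the furniture and walls round the work are solid. World frame = base frame: x ahead of the robot, y to its left, z up, the work surface at z = 0. Lengths are in mm, angles in rad, forces in N, time in s.
With the tool pointing down it reaches from about 300 to 775 mm from the base axis. Payload 14.6 kg.
Tool frame: the origin (TCP) lies at the very end of the fingers, on their centre line; the grasp point (between the pads) lies 19 mm behind it (grip_point_offset is the distance from the TCP to the grasp point, in mm); z points along the fingers, y is the line along which they close (so a half turn about z gives the same grasp; the last joint's range is limited). The gripper opens to 94 mm and grips with 3 to 60 N. Pads are 16 mm wide; open, the fingers measure 119 mm over their backs; the gripper's body (75 mm by 177 mm) begins 78 mm behind the grasp point.
Start: joints at [1.204, 0.3, 1.521, -0, 1.321, -0.067], TCP at [162.428, 525.458, 176.446] pointing down, gripper open.
Joint ranges: [-3.03, 3.03], [-0.79, 2.21], [0.23, 2.52], [-1.04, 4.18], [0, 3.07], [-2.55, 2.55]. Speed limits (rad/s): [2.22, 2.22, 2.57, 3.14, 3.14, 3.14].

### API

Orientations are given as [roll, pitch, yaw] about the fixed x, y, z axes, in that order (R = Rz(yaw) Ry(pitch) Rx(roll)).
In Python, from cell import read_state, camera, camera_info, sign_off, grip_point_offset gives the robot as it stands.
- The arm moves only by the shell command python3 -m handwheel 'ROWS' [FORCE]. ROWS is text: rows parted by semicolons, each of 5 numbers parted by spaces: the shift along the world's x, y, z in units of 40 mm (1.0 is 40 mm), then the turn about the world's z in units of 5 degrees (1.0 is 5 degrees), then the closure, from 0 (fully open) to 1 (shut). In form: dx dy dz yaw gripper; .... A call has 1 to 12 rows; each row shifts and turns the commanded pose from where the row before left it; what a row does not reach is not made up. A row lasts 1/12 s, in which the tool goes at most 41.7 mm and 7.16 degrees, less where a joint would pass 70% of its speed; a pose out of reach is approached as far as the arm can. A call is refused whole if a number of a shift passes 1 or a number of a turn 1, either way. A call with a gripper value outside its range is refused whole. The fingers move at their own pace and stop on an object; FORCE is the grip in N (left out, the last holds). Time passes only in rows, so rows that do not move let the fingers close. It gives the time, the measured TCP pose, the force, the opening and the grip force at its end, in the units of the state.
- read_state(): the state, without advancing time (a new reading comes with each control period).
- camera(name): name is "side" or "top" or "wrist"; returns (picture, depth): 420x560x3 uint8, red, green, blue; 420x560 float32, mm along the optical axis (not along the pixel's ray), 0 where there is no reading.
- camera_info(name): a dict with "intrinsics" (3x3 intrinsics, pixels), "world_from_camera" (4x4, takes a point from camera to world coordinates). Camera axes: x right, y down, z forward; pixel columns grow to the right and rows downward; lengths in mm; the calibration is good to about 2 mm. A picture is of the moment at which its call begins: read the wrist's pose just before it. camera_info takes no time and is no camera call; for the wrist camera it gives the pose at the moment of the call.
- sign_off(): hands the job in; it is judged then, once.
The state is a dict: "clock": time; "joints": joint angles; "qd": joint speeds; "effort": joint torques, N m; "eef_pos": TCP position; "eef_rot": TCP orientation; "wrist_force": force on the tool from outside, world axes, zero at the start; "moment": the same for the moment, N m; "finger_gap": finger opening in mm; "finger_force": force on a finger pad.
Only numpy, scipy, OpenCV 4.12 (cv2) and the standard library are available. Lean on these libraries where they do the work, as an engineer would, in place of code of your own. Each camera call takes 0.05 s, during which the arm holds its last target. There are 200 camera calls.

### The job

A pouch cell lies in the compression fixture under its clear pressure plate; lock the plate by pressing the four push-lock plungers down with a fingertip, one after the other, each lightly until its head sits on its collar. Go crosswise so that the plate comes down evenly on the cell: first the plunger next to the steel locating dowel, then the one diagonally opposite, then the two others in either order. Only press, with nothing but the fingers touching the fixture: do not lift or shift it, and leave the things round it where they lie.

Things in the scene. Friction and masses are not known exactly. Their poses are not given: they have to be found in the camera images.
- jig: pouch-cell compression fixture, loose, 1.6 kg, turned any way round. Origin on the bench under the centre of its four plungers (x, y mm: -50,-46; 50,46; 50,-46; -50,46), z up. Aluminium base 140 (x) by 154 (y, -70 to +84); yellow-edged cell under a clear plate 132 by 118, plate top 37 above the bench; black terminal block with two brass nuts along the +y edge, top 39 above the bench.
- dowel_top (a point): top of the steel locating dowel, a plain dark upright pin of 14 mm diameter that ends 58 mm above the bench (21 mm above the plate), at (-14,-50) mm on the fixture: 36 mm from plunger_1 and 64 mm from plunger_3, the next nearest. It does not move on the fixture.
- plunger_1 (a joint): push-lock plunger next to the dowel: flat black soft-rubber head 26 mm across, 10 mm thick, grey inset, on a steel stem above a steel collar. Value in m: 0 fully up (head top 63 mm above the bench), 0.012 fully down (head on its collar, top at 51 mm). Starts at 0 to 0.003, slides with 1.5 N, stays where left. The rubber head gives 1 mm per 2.5 N, 8 mm at most.
- plunger_1_top (a point): centre of the top face of this plunger's head; it goes down with the plunger. This is the plunger next to the dowel.
- plunger_2 (a joint): plunger diagonally opposite plunger_1; the same kind of plunger as plunger_1; 0 fully up, 0.012 fully down.
- plunger_2_top (a point): centre of the top face of this plunger's head; it goes down with the plunger. Diagonally opposite plunger_1.
- plunger_3 (a joint): one of the two other plungers, at (50,-46) mm; the same kind of plunger as plunger_1; 0 fully up, 0.012 fully down.
- plunger_3_top (a point): centre of the top face of this plunger's head; it goes down with the plunger. At (50,-46) mm on the fixture.
- plunger_4 (a joint): the last of the two other plungers, at (-50,46) mm; the same kind of plunger as plunger_1; 0 fully up, 0.012 fully down.
- plunger_4_top (a point): centre of the top face of this plunger's head; it goes down with the plunger. At (-50,46) mm on the fixture.
- tape: roll of amber tape, about 70 mm across, 12 mm high, lying flat to the left of the fixture. Origin under its middle. Leave it alone.
- clip: blue and black test clip, 107 mm long, 36 mm wide, 19 mm high, lying beyond the fixture on the right. Origin under its middle, long axis y. Leave it alone.
- marker: white felt marker with blue cap, 128 mm long, 18 mm thick, lying beyond the fixture. Origin under its middle, long axis y. Leave it alone.

How it is judged (in metres and radians):
On the way, in this order (a step that is already met when the one before it is completed fails the run):
1. the plunger next to the dowel is down and the three others are still up (value of joint plunger_1 above 0.0095 m and value of joint each of plunger_2, plunger_3, plunger_4 below 0.005 m), for 0.1 s.
2. then the diagonally opposite one is down too and the two others are still up (value of joint each of plunger_1, plunger_2 above 0.0095 m and value of joint each of plunger_3, plunger_4 below 0.005 m), for 0.1 s.
3. then one of the two others is down and the last is still up (value of joint each of plunger_1, plunger_2 above 0.0095 m and ((value of joint plunger_3 above 0.0095 m and value of joint plunger_4 below 0.005 m) or (value of joint plunger_4 above 0.0095 m and value of joint plunger_3 below 0.005 m))), for 0.1 s.
4. all four are down (value of joint each of plunger_1, plunger_2, plunger_3, plunger_4 above 0.0095 m), for 0.1 s.
At the end, for the whole second after the job is handed in: all four plungers are down (at least 9.5 of their 12 mm), the fixture stands flat and at rest within 15 mm of where it stood, and tape, clip and marker lie within 15 mm of where they lay (all of step 4 and distance of each of jig, tape, clip, marker from where it was at the start of the episode below 0.015 m and angle between jig's own z axis and vertical below 0.05 rad and linear speed of jig below 0.01 m/s); the robot touches nothing.
It fails at once if the fingers press the fixture or a plunger with more than 35 N, or another part of the robot touches the fixture (over 3 N) (contact force between the fingers and jig above 35 N or contact force between the arm and jig above 3 N).
It fails at once if the fixture is lifted, tipped or shifted by more than 15 mm (height (world z) of jig above 0.006 m or angle between jig's own z axis and vertical above 0.08 rad or distance of jig from where it was at the start of the episode above 0.015 m).
It fails at once if the tape, clip or marker is moved by more than 15 mm (distance of any of tape, clip, marker from where it was at the start of the episode above 0.015 m).
It also fails if it takes over 45 s, if anything falls off the work surface, if the arm or the gripper's body presses on something with over 40 N, if the wrist force passes 120 N, or if a joint passes its speed limit or range.

## Working session

There is one attempt and no reset: what is moved stays moved. The work goes in short steps, Python scripts to look and compute and a shell command to move; the robot and the scene stay as the last step left them, time stands still between calls to the robot, and variables do not carry over. Pictures are saved under pics/ and viewed, at most 10 in all, crops included, and the job is handed in when it is done.

```bash
mkdir -p pics; python3 - <<'E'
from cell import *
import cv2,numpy as np
s=read_state();print(s['clock'],s['eef_pos'],s['eef_rot'],s['wrist_force'])
for n in("top","side"):
    p,d=camera(n);cv2.imwrite(f"pics/{n}0.png",p[...,::-1]);np.save(f"pics/{n}0.npy",d)
    i=camera_info(n);print(i["intrinsics"],np.round(i["world_from_camera"],3))
E
```

```text
0.0 [162.30894679 525.19926115 175.87496787] [-3.14045402e+00 -8.28380589e-05  2.84184613e+00] [-0.58701607 -0.10190266 -0.48713184]
[[446.77534574   0.         283.63124277]
 [  0.         446.77534574 210.17495893]
 [  0.           0.           1.        ]] [[ 2.600000e-02 -9.990000e-01  4.300000e-02  5.089780e+02]
 [-1.000000e+00 -2.600000e-02  2.000000e-03  1.186350e+02]
 [-1.000000e-03 -4.300000e-02 -9.990000e-01  1.203891e+03]
 [ 0.000000e+00  0.000000e+00  0.000000e+00  1.000000e+00]]
[[414.44628326   0.         280.97469671]
 [  0.         414.44628326 202.8861349 ]
 [  0.           0.           1.        ]] [[ 1.00000e+00  8.00000e-03 -2.50000e-02  5.90592e+02]
 [ 2.50000e-02 -5.28000e-01  8.49000e-01 -6.99815e+02]
 [-6.00000e-03 -8.49000e-01 -5.28000e-01  5.58494e+02]
 [ 0.00000e+00  0.00000e+00  0.00000e+00  1.00000e+00]]
```

View pics/top0.png

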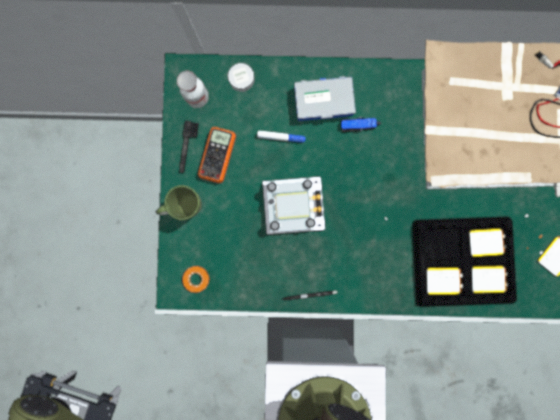

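View pics/side0.png

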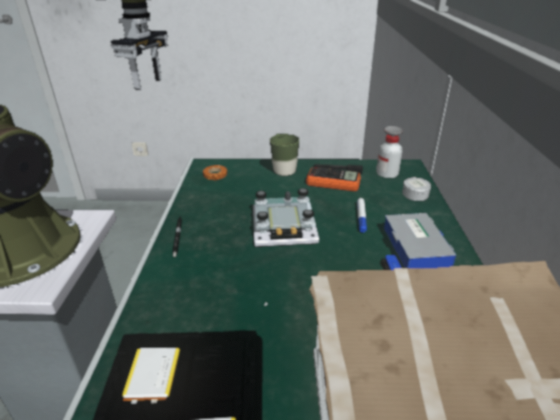

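The fixture is near (293,206) in the top view, with the plungers near (270,186), (308,184), (270,229) and (308,226) and the terminal block on the right, which is fixture +y. In the side view it is at (285,218). I'll enlarge it and measure the heads.

```bash
cat > h.py <<'E'
import numpy as np
from cell import camera_info
def ray(n,u,v,z,info=None):
    i=info or camera_info(n);T=i["world_from_camera"]
    d=T[:3,:3]@np.linalg.inv(i["intrinsics"])@[u,v,1]
    return T[:3,3]+d*(z-T[2,3])/d[2]
E
python3 - <<'E'
import cv2,numpy as np
from h import ray
a=cv2.imread("pics/top0.png")[165:245,250:335]
b=cv2.imread("pics/side0.png")[180:250,240:330]
cv2.imwrite("pics/c0.png",np.hstack([cv2.resize(a,(400,400),interpolation=2),cv2.resize(b,(400,400),interpolation=2)]))
for u,v in((270,186),(308,184),(270,229),(308,226)):print(ray("top",u,v,62))
E
```

```text
[619.13396908 157.6945183   62.        ]
[626.76838855  60.41027485  62.        ]
[509.00843554 154.72297952  62.        ]
[519.15225978  57.89967966  62.        ]
```

View pics/c0.png

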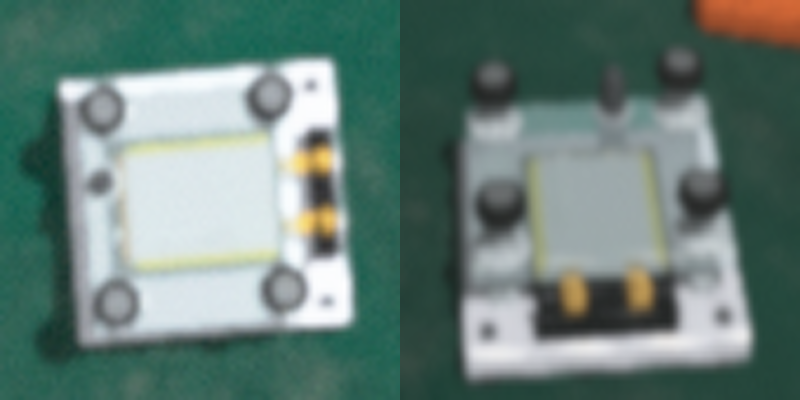

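The dowel, at crop (98,182), sits next to the far-left plunger. So plunger_1 is about (619,157), plunger_2 about (519,58), plunger_3 about (509,155) and plunger_4 about (627,60). Next I'll move over the fixture with the fingers closed and look with the wrist camera.

```bash
python3 -m handwheel '.68 -.7 .2 0 1;.68 -.7 .2 0 1;.68 -.7 .2 0 1;.68 -.7 .2 0 1;.68 -.7 .2 0 1;.68 -.7 .2 0 1;.68 -.7 .2 0 1;.68 -.7 .2 0 1;.68 -.7 .2 0 1;.68 -.7 .2 0 1;.68 -.7 .2 0 1;.68 -.7 .2 0 1' 20; python3 -m handwheel '.68 -.7 0 0 1;.68 -.7 0 0 1;0 0 0 0 1;0 0 0 0 1;0 0 0 0 1;0 0 0 0 1'
python3 - <<'E'
from cell import *
import cv2,numpy as np
i=camera_info("wrist")
p,d=camera("wrist");cv2.imwrite("pics/w0.png",p[...,::-1]);np.save("pics/w0.npy",d);np.savez("pics/w0i.npz",**i)
print(i)
E
```

```text
clock: 1.1
eef_pos: [489.8, 187.7, 272.7]
eef_rot: [-3.141, -0.0, 2.842]
wrist_force: [0.7, 1.1, 0.1]
finger_gap: 17.4
finger_force: 0.0
clock: 1.6
eef_pos: [542.6, 134.3, 272.5]
eef_rot: [3.141, -0.0, 2.843]
wrist_force: [0.4, 0.2, 0.6]
finger_gap: 0.6
finger_force: 0.0
{'intrinsics': array([[377.32544366,   0.        , 272.00713733],
       [  0.        , 377.32544366, 211.63527903],
       [  0.        ,   0.        ,   1.        ]]), 'world_from_camera': array([[ 2.94520819e-01,  9.17443450e-01,  2.67497668e-01,
         4.64551209e+02],
       [ 9.55644696e-01, -2.82992795e-01, -8.15983648e-02,
         1.58857263e+02],
       [ 8.38027431e-04,  2.79665145e-01, -9.60097237e-01,
         4.80133249e+02],
       [ 0.00000000e+00,  0.00000000e+00,  0.00000000e+00,
         1.00000000e+00]])}
```

View pics/w0.png

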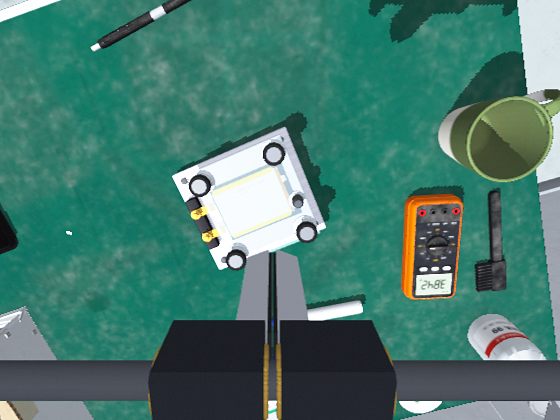

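The wrist view shows the heads at (200,186), (274,154), (307,232) and (235,260), with the dowel at (297,201) next to (307,232). That confirms plunger_1 is far-left. I'll refine the positions and check the rectangle sizes.

```bash
python3 - <<'E'
import cv2,numpy as np
from h import ray
p=cv2.imread("pics/w0.png");d=np.load("pics/w0.npy");i=dict(np.load("pics/w0i.npz"))
T=i["world_from_camera"];K=i["intrinsics"]
v,u=np.mgrid[:420,:560]
P=(np.stack([(u-K[0,2])/K[0,0],(v-K[1,2])/K[1,1],np.ones(u.shape)],-1)*d[...,None])@T[:3,:3].T+T[:3,3]
P[d==0]=0
m=((P[...,2]>53.5)&(P[...,2]<75)).astype(np.uint8)
m[:,:165]=0;m[:,340:]=0;m[290:]=0
n,l,s,c=cv2.connectedComponentsWithStats(m)
for k in range(1,n):
    if s[k,4]>15:
        q=P[l==k];z=np.median(q[:,2]);print(s[k],c[k].round(1),"z",z.round(1),"pts",q.mean(0).round(1),"ray",ray("",*c[k],z,i).round(1))
t=p
for w in((200,186),(274,154),(307,232),(235,260)):
    r=p[w[1]-16:w[1]+17,w[0]-16:w[0]+17].max(2)<75
    n,l,s,c=cv2.connectedComponentsWithStats(r.astype(np.uint8));k=1+s[1:,4].argmax()
    (x,y),R=cv2.minEnclosingCircle(np.argwhere(l==k)[:,::-1].astype(np.float32))
    print("dark",x+w[0]-16,y+w[1]-16,R,ray("",x+w[0]-16,y+w[1]-16,62,i).round(1))
E
```

```text
[263 142  23  24 421] [273.8 153.6] z 60.3 pts [518.1 144.8  60.1] ray [518.  144.8  60.3]
[189 174  23  23 408] [199.8 185.2] z 61.5 pts [527.4  54.3  61.2] ray [527.3  54.3  61.5]
[293 198  11  10  78] [298.2 202.6] z 56.9 pts [581.1 155.2  56.5] ray [581.  155.2  56.9]
[296 221  22  22 376] [306.6 231.7] z 62.0 pts [616.6 154.9  61.6] ray [616.4 154.9  62. ]
[226 249  21  21 350] [236.1 259.5] z 60.9 pts [626.   64.4  60.6] ray [625.8  64.4  60.9]
dark 196.0 188.5 15.403021812438965 [529.5  49.   62. ]
dark 273.36082458496094 153.75257778167725 11.265669822692871 [517.8 144.4  62. ]
dark 306.375 232.14999961853027 10.777999877929688 [616.9 154.5  62. ]
dark 235.5639991760254 259.60400009155273 10.579084396362305 [625.4  63.9  62. ]
```

The geometry fits: p1–p3 99 mm, p1–p4 91 mm, dowel–p1 36 mm, and head heights of 60–62 mm. Going to plunger_1.

```bash
python3 -m handwheel '.93 .26 0 0 1;.92 .26 0 0 1;0 0 -.95 0 1;0 0 -.95 0 1;0 0 -.95 0 1;0 0 -.95 0 1;0 0 -.9 0 1;0 0 0 0 1;0 0 0 0 1;0 0 0 0 1'
```

```text
clock: 2.48
eef_pos: [618.2, 155.0, 87.3]
eef_rot: [3.14, 0.003, 2.843]
wrist_force: [0.2, 0.1, 1.8]
finger_gap: 0.3
finger_force: 0.0
```

```bash
python3 -m handwheel '-.03 0 -.3 0 1;0 0 -.2 0 1;0 0 -.06 0 1;0 0 -.06 0 1;0 0 -.06 0 1;0 0 -.06 0 1;0 0 -.06 0 1;0 0 -.06 0 1;0 0 -.05 0 1;0 0 0 0 1;0 0 0 0 1'
```

```text
clock: 3.4
eef_pos: [616.0, 154.3, 48.0]
eef_rot: [-3.142, -0.0, 2.842]
wrist_force: [0.6, 0.4, 0.5]
finger_gap: 0.6
finger_force: 0.0
```

```bash
python3 -m handwheel '0 0 0 0 1;0 0 0 0 1'; python3 -m handwheel '0 0 -.03 0 1;0 0 0 0 1;0 0 0 0 1'
python3 - <<'E'
from cell import *
import cv2
p,d=camera("wrist");cv2.imwrite("pics/w1.png",p[...,::-1])
p,d=camera("side");cv2.imwrite("pics/s1.png",cv2.resize(p[170:260,230:350,::-1],(800,600),interpolation=2))
print(read_state()['wrist_force'],read_state()['eef_pos'])
E
```

```text
clock: 3.57
eef_pos: [616.1, 154.3, 48.2]
eef_rot: [3.142, 0.0, 2.842]
wrist_force: [-0.2, 1.0, -0.6]
finger_gap: 0.8
finger_force: 0.0
clock: 3.82
eef_pos: [616.0, 154.3, 46.8]
eef_rot: [-3.142, -0.0, 2.842]
wrist_force: [-0.3, 0.7, -0.3]
finger_gap: 0.6
finger_force: 0.0
[ 0.06835881  0.17457137 -0.30201362] [616.04143577 154.26475081  46.86378825]
```

View pics/s1.png

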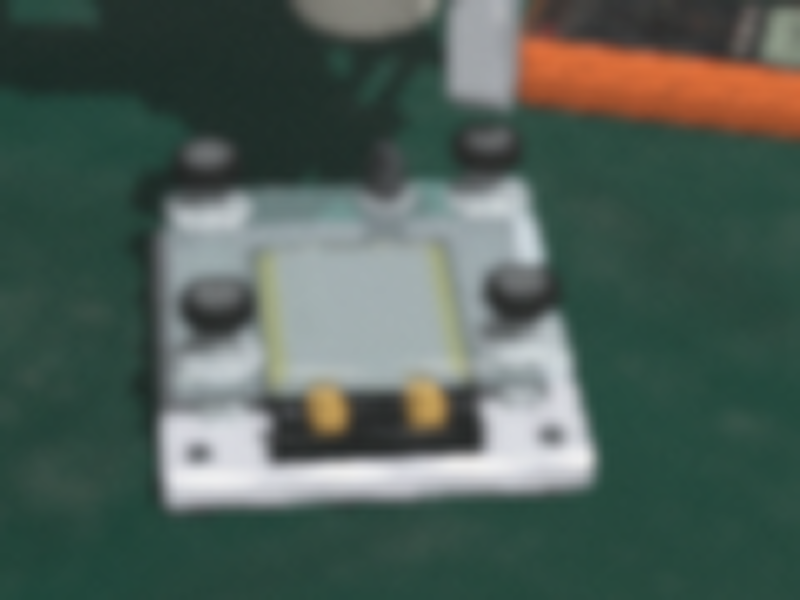

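View pics/w1.png

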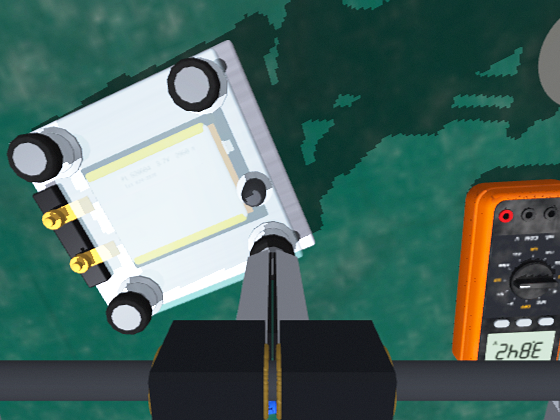

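The side crop shows the fingertip at about (485,103), which is frame px (303,185.5). It seems to sit above or behind the head, whose top is near crop row 135. I'll project the reported TCP into both views to compare.

```bash
python3 - <<'E'
from cell import *
import numpy as np
from h import ray
t=read_state()['eef_pos']
for n in("side","wrist","top"):
    i=camera_info(n);T=np.linalg.inv(i["world_from_camera"])
    for q in(t,[616.5,154.9,62],[616.5,154.9,51]):
        c=i["intrinsics"]@(T@np.r_[q,1])[:3];print(n,np.round(q,1),(c[:2]/c[2]).round(1))
for z in(40,47,55,60,63,66,70,80,90):print(z,ray("side",302.8,185.5,z).round(1))
p,d=camera("wrist")
i=camera_info("wrist");T=i["world_from_camera"];K=i["intrinsics"]
for v in range(226,330,6):
    z=d[v,271:274].mean();print(v,p[v,262],d[v,262],(T[:3,:3]@(np.linalg.inv(K)@[262,v,1]*d[v,262])+T[:3,3]).round(1))
p,d=camera("side");i=camera_info("side");T=i["world_from_camera"];K=i["intrinsics"]
for v in range(174,200,2):
    print(v,p[v,303],(T[:3,:3]@(np.linalg.inv(K)@[303,v,1]*d[v,303])+T[:3,3]).round(1))
E
```

```text
side [616.  154.3  46.9] [302.  196.1]
side [616.5 154.9  62. ] [302.3 190.5]
side [616.5 154.9  51. ] [302.2 194.4]
wrist [616.  154.3  46.9] [271.  246.5]
wrist [616.5 154.9  62. ] [272.3 257. ]
wrist [616.5 154.9  51. ] [272.2 249.5]
top [616.  154.3  46.9] [271.5 187.8]
top [616.5 154.9  62. ] [271.1 187.1]
top [616.5 154.9  51. ] [271.2 187.5]
40 [619.4 217.9  40. ]
47 [619.1 205.5  47. ]
55 [618.6 191.3  55. ]
60 [618.3 182.5  60. ]
63 [618.2 177.2  63. ]
66 [618.  171.9  66. ]
70 [617.8 164.8  70. ]
80 [617.2 147.1  80. ]
90 [616.7 129.4  90. ]
226 [240 246 251] 226.59082 [604.7 152.1  39.3]
232 [248 252 255] 226.53568 [608.  151.1  40.4]
238 [12 14 14] 208.83118 [605.6 152.3  58.1]
244 [39 39 40] 205.46138 [607.5 151.8  62.1]
250 [152 159 171] 206.82643 [611.  150.7  61.8]
256 [117 121 131] 184.06424 [605.6 153.   83.8]
262 [118 121 131] 177.18309 [605.7 153.2  91. ]
268 [116 120 129] 170.15253 [605.5 153.4  98.2]
274 [116 121 130] 165.11894 [605.9 153.4 103.6]
280 [117 121 131] 158.87654 [605.6 153.7 110. ]
286 [117 121 131] 154.29385 [605.9 153.7 114.8]
292 [116 120 130] 149.26552 [605.9 153.8 120.1]
298 [116 121 130] 145.80222 [606.4 153.8 123.8]
304 [118 122 132] 141.1107 [606.3 153.9 128.7]
310 [116 119 130] 137.58128 [606.6 153.9 132.4]
316 [116 120 130] 132.67055 [606.1 154.2 137.4]
322 [18 21 26] 86.194016 [583.5 162.5 178.8]
328 [21 24 29] 84.92268 [584.  162.3 180.3]
174 [163 166 171] [616.8 140.4 113.9]
176 [161 164 169] [616.9 139.1 109.5]
178 [163 166 171] [617.  140.4 103.6]
180 [164 167 171] [617.  136.4 100.5]
182 [163 167 171] [617.2 139.6  93.5]
184 [144 148 152] [617.3 138.9  88.6]
186 [81 96 92] [622.  280.5   3.1]
188 [56 71 66] [618.2 158.7  66.6]
190 [91 94 95] [618.1 150.3  66. ]
192 [76 78 78] [617.9 140.9  66. ]
194 [46 47 46] [618.1 143.5  59. ]
196 [77 81 81] [618.4 148.6  50.5]
198 [133 140 142] [618.5 147.9  45.3]
```

Both cameras agree that the real fingertips end near z≈84, about 37 mm above the reported TCP. That explains the lack of contact, while the xy position is consistent. I'll check `grip_point_offset` and measure the tip edge before going on.

```bash
python3 - <<'E'
from cell import *
import numpy as np
try: print(grip_point_offset() if callable(grip_point_offset) else grip_point_offset)
except Exception as e: print(e)
print(read_state())
p,d=camera("side");i=camera_info("side");T=i["world_from_camera"];K=i["intrinsics"]
for u in range(296,311,2):
  for v in(183,184,185):
    print(u,v,p[v,u],(T[:3,:3]@(np.linalg.inv(K)@[u,v,1]*d[v,u])+T[:3,3]).round(0))
E
```

```text
18.8
{'clock': 4.0167, 'joints': array([ 1.87695131e-01,  6.11038971e-01,  1.38563277e+00, -8.33852191e-06,
        1.14484600e+00, -1.08327455e+00]), 'qd': array([-0.00107173, -0.00270365, -0.00070912, -0.00071429,  0.00097761,
        0.00031613]), 'effort': array([-4.47268940e-05, -6.71864319e+01, -3.24895692e+01,  1.85942202e-02,
        7.37454998e-02, -6.09848462e-05]), 'eef_pos': array([616.06116205, 154.26095748,  46.88993784]), 'eef_rot': array([3.14156427e+00, 6.97452688e-05, 2.84176946e+00]), 'wrist_force': array([-0.23925072,  0.03269544, -0.90637784]), 'moment': array([-0.00040138,  0.0325291 , -0.04204617]), 'finger_force': 0.0, 'finger_gap': 0.6016496361989133}
296 183 [76 97 91] [603. 294.   5.]
296 184 [66 90 83] [603. 292.   3.]
296 185 [55 83 73] [603. 285.   3.]
298 183 [139 145 147] [606. 143.  89.]
298 184 [113 122 122] [606. 148.  83.]
298 185 [82 97 93] [608. 282.   5.]
300 183 [152 157 160] [611. 145.  88.]
300 184 [131 135 138] [611. 145.  85.]
300 185 [ 98 106 107] [611. 152.  78.]
302 183 [156 160 164] [615. 140.  91.]
302 184 [139 143 147] [615. 144.  86.]
302 185 [111 117 119] [615. 147.  81.]
304 183 [160 163 167] [619. 136.  93.]
304 184 [146 150 153] [620. 142.  87.]
304 185 [119 125 127] [620. 145.  82.]
306 183 [142 136 135] [625. 155.  82.]
306 184 [127 126 125] [630. 290.   4.]
306 185 [103 112 109] [630. 288.   2.]
308 183 [145  85  63] [635. 285.  10.]
308 184 [125  80  60] [636. 285.   7.]
308 185 [93 77 62] [636. 287.   3.]
310 183 [164  82  47] [641. 284.  10.]
310 184 [146  77  47] [641. 286.   7.]
310 185 [109  70  50] [641. 289.   2.]
```

```bash
python3 -m handwheel '0 0 -.2 0 1;0 0 -.2 0 1;0 0 0 0 1;0 0 0 0 1'; for k in 1; do :; done; python3 -m handwheel '0 0 -.05 0 1;0 0 -.05 0 1;0 0 0 0 1;0 0 0 0 1'; python3 -m handwheel '0 0 -.05 0 1;0 0 -.05 0 1;0 0 0 0 1;0 0 0 0 1'
```

```text
clock: 4.4
eef_pos: [615.6, 154.1, 29.9]
eef_rot: [-3.141, -0.001, 2.842]
wrist_force: [-0.1, -0.0, 0.2]
finger_gap: 0.5
finger_force: 0.0
clock: 4.73
eef_pos: [616.1, 154.2, 26.9]
eef_rot: [3.142, 0.0, 2.842]
wrist_force: [0.0, -0.0, 0.7]
finger_gap: 0.3
finger_force: 0.2
clock: 5.07
eef_pos: [616.0, 154.3, 22.7]
eef_rot: [-3.142, -0.0, 2.842]
wrist_force: [0.5, 0.0, 0.9]
finger_gap: 0.4
finger_force: 0.2
```

```bash
python3 -m handwheel '0 0 -.05 0 1;0 0 -.05 0 1;0 0 0 0 1;0 0 0 0 1'|grep -E 'pos|wrist'; python3 -m handwheel '0 0 -.05 0 1;0 0 -.05 0 1;0 0 0 0 1;0 0 0 0 1'|grep -E 'pos|wrist'
python3 - <<'E'
from cell import *
import cv2
p,d=camera("side");a=cv2.resize(p[170:215,265:325,::-1],(400,300),interpolation=2)
p,d=camera("wrist");cv2.imwrite("pics/m2.png",cv2.hconcat([a,cv2.resize(p[130:340,120:400,::-1],(400,300))]))
E
```

```text
eef_pos: [616.2, 154.3, 19.3]
wrist_force: [-2.1, -0.6, 6.9]
eef_pos: [616.3, 154.3, 16.1]
wrist_force: [-5.6, -1.2, 15.7]
```

View pics/m2.png

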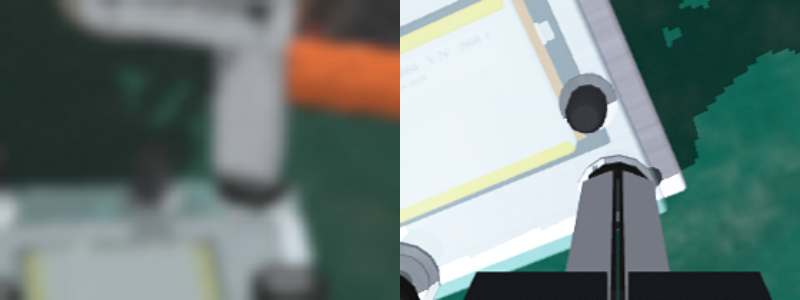

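The force slope of about 2.6 N/mm is the rubber's own stiffness, so the head is on its collar, at a reported z of about 22. The picture shows the head low under the fingertip. I'll lift and verify the head heights by depth.

```bash
python3 -m handwheel '0 0 .3 0 1;0 0 .5 0 1;0 0 .9 0 1;0 0 .9 0 1;-.5 -.5 .5 0 1;-.6 -.5 .5 0 1;0 0 0 0 1;0 0 0 0 1;0 0 0 0 1'
cat > look.py <<'E'
from cell import *
import numpy as np,cv2
from h import ray
i=camera_info("wrist");p,d=camera("wrist")
T=i["world_from_camera"];K=i["intrinsics"]
v,u=np.mgrid[:420,:560]
P=(np.stack([(u-K[0,2])/K[0,0],(v-K[1,2])/K[1,1],np.ones(u.shape)],-1)*d[...,None])@T[:3,:3].T+T[:3,3]
ok=(d>0)
for n,c in dict(p1=(616.4,154.9),p2=(527.3,54.3),p3=(518,144.8),p4=(625.8,64.4),dowel=(581,155.2)).items():
    m=ok&(np.hypot(P[...,0]-c[0],P[...,1]-c[1])<22)&(P[...,2]>45)&(P[...,2]<70)
    if m.sum():
        q=P[m];z=np.percentile(q[:,2],60);q=q[abs(q[:,2]-z)<2.5];print(n,len(q),z.round(1),((q.max(0)+q.min(0))/2).round(1))
E
python3 look.py
```

```text
clock: 6.58
eef_pos: [572.1, 114.4, 158.4]
eef_rot: [-3.142, -0.0, 2.842]
wrist_force: [0.3, 0.2, -1.1]
finger_gap: 0.3
finger_force: 0.0
p1 591 50.4 [617.8 154.5  50.2]
p2 732 61.7 [528.1  53.1  61.3]
p3 800 60.5 [518.6 144.3  60.3]
p4 501 61.3 [627.3  62.5  61.2]
dowel 139 56.4 [581.5 154.9  56.4]
```

Plunger_1 is down at 50.4, the others are still up, and the fixture hasn't moved. Next is plunger_2, diagonally opposite.

```bash
python3 -m handwheel '-.55 -.76 0 0 1;-.56 -.76 0 0 1;0 0 -.8 0 1;0 0 -.8 0 1;0 0 -.8 0 1;0 0 -.43 0 1;0 0 0 0 1;0 0 0 0 1;0 0 0 0 1'|grep -E 'pos|wrist'; python3 -m handwheel '0 0 -.15 0 1;0 0 -.1 0 1;0 0 -.05 0 1;0 0 -.05 0 1;0 0 -.05 0 1;0 0 -.05 0 1;0 0 -.05 0 1;0 0 -.05 0 1;0 0 0 0 1;0 0 0 0 1'|grep -E 'pos|wrist'
```

```text
eef_pos: [528.4, 53.7, 46.5]
wrist_force: [0.6, -0.5, 1.0]
eef_pos: [527.6, 53.5, 23.6]
wrist_force: [0.6, -0.2, 0.4]
```

```bash
python3 -m handwheel '0 0 -.05 0 1;0 0 -.05 0 1;0 0 0 0 1;0 0 0 0 1'|grep -E 'pos|wrist'
```

```text
eef_pos: [527.8, 53.4, 19.9]
wrist_force: [-2.0, -0.0, 6.0]
```

```bash
python3 -m handwheel '0 0 -.03 0 1;0 0 0 0 1;0 0 .3 0 1;0 0 .5 0 1;0 0 .9 0 1;0 0 .9 0 1;.5 .5 .5 0 1;.6 .5 .5 0 1;0 0 0 0 1;0 0 0 0 1;0 0 0 0 1'|grep -E 'pos|wrist'; python3 look.py
```

```text
eef_pos: [570.8, 93.2, 161.8]
wrist_force: [-0.2, -0.2, 0.1]
p1 599 50.4 [617.8 154.6  50.2]
p2 682 50.3 [527.8  52.9  50.1]
p3 786 60.5 [518.6 144.4  60.5]
p4 12 59.4 [620.9  53.   59.4]
dowel 139 56.2 [581.3 154.4  56.2]
```

Plunger_2 is down. Next is plunger_3.

```bash
python3 -m handwheel '-.65 .64 0 0 1;-.66 .64 0 0 1;0 0 -.8 0 1;0 0 -.8 0 1;0 0 -.8 0 1;0 0 -.5 0 1;0 0 0 0 1;0 0 0 0 1;0 0 0 0 1'|grep -E 'pos|wrist'; python3 -m handwheel '0 0 -.15 0 1;0 0 -.1 0 1;0 0 -.05 0 1;0 0 -.05 0 1;0 0 -.05 0 1;0 0 -.05 0 1;0 0 -.05 0 1;0 0 -.05 0 1;0 0 0 0 1;0 0 0 0 1'|grep -E 'pos|wrist'
```

```text
eef_pos: [519.7, 144.4, 47.8]
wrist_force: [0.3, -0.2, 0.8]
eef_pos: [519.2, 144.7, 24.3]
wrist_force: [-0.2, -1.2, 0.2]
```

```bash
python3 -m handwheel '0 0 -.05 0 1;0 0 -.05 0 1;0 0 0 0 1;0 0 0 0 1'|grep -E 'pos|wrist'
```

```text
eef_pos: [519.4, 144.7, 20.6]
wrist_force: [0.5, 0.7, 4.7]
```

```bash
python3 -m handwheel '0 0 -.03 0 1;0 0 0 0 1;0 0 .3 0 1;0 0 .5 0 1;0 0 .9 0 1;0 0 .9 0 1;.6 -.6 .5 0 1;.7 -.6 .5 0 1;0 0 0 0 1;0 0 0 0 1;0 0 0 0 1'|grep -E 'pos|wrist'; python3 look.py
```

```text
eef_pos: [570.3, 96.9, 162.6]
wrist_force: [-0.6, 0.6, -0.6]
p1 588 50.4 [617.7 154.5  50.2]
p2 670 50.4 [527.9  53.1  50.1]
p3 739 50.4 [518.5 144.4  50.3]
p4 65 60.8 [622.6  54.9  60.7]
dowel 140 56.3 [581.3 155.1  56.3]
```

Three are down and plunger_4 is still up. Last one.

```bash
python3 -m handwheel '.7 -.42 0 0 1;.71 -.42 0 0 1;0 0 -.8 0 1;0 0 -.8 0 1;0 0 -.8 0 1;0 0 -.52 0 1;0 0 0 0 1;0 0 0 0 1;0 0 0 0 1'|grep -E 'pos|wrist'; python3 -m handwheel '0 0 -.15 0 1;0 0 -.1 0 1;0 0 -.05 0 1;0 0 -.05 0 1;0 0 -.05 0 1;0 0 -.05 0 1;0 0 -.05 0 1;0 0 -.05 0 1;0 0 0 0 1;0 0 0 0 1'|grep -E 'pos|wrist'
```

```text
eef_pos: [627.9, 63.8, 48.0]
wrist_force: [-0.3, 0.4, 0.0]
eef_pos: [627.4, 63.2, 24.2]
wrist_force: [0.5, -0.3, 1.6]
```

```bash
python3 -m handwheel '0 0 -.05 0 1;0 0 -.05 0 1;0 0 0 0 1;0 0 0 0 1'|grep -E 'pos|wrist'
```

```text
eef_pos: [627.6, 63.2, 20.6]
wrist_force: [-0.8, -0.5, 5.7]
```

```bash
python3 -m handwheel '0 0 -.03 0 1;0 0 0 0 1;0 0 .3 0 1;0 0 .5 0 1;0 0 .9 0 1;0 0 .9 0 1;-.7 .5 .8 0 1;-.8 .5 .8 0 1;-.8 0 .8 0 1;0 0 0 0 1;0 0 0 0 1;0 0 0 0 1'|grep -E 'clock|pos|wrist'; python3 look.py
```

```text
clock: 15.32
eef_pos: [546.2, 97.7, 207.7]
wrist_force: [-0.9, 0.3, -1.3]
p1 443 50.5 [617.7 154.6  50.4]
p2 492 50.4 [527.7  53.1  50.2]
p3 538 50.5 [518.5 144.4  50.2]
dowel 102 56.3 [581.8 155.   56.3]
```

```bash
python3 -m handwheel '-.3 .7 .6 0 1;-.3 .7 .6 0 1;0 0 0 0 1;0 0 0 0 1;0 0 0 0 1'|grep -E 'clock|pos'; python3 look.py
```

```text
clock: 15.78
eef_pos: [522.3, 153.3, 254.1]
p1 239 50.2 [617.9 156.3  50.2]
p2 366 50.3 [528.   53.6  50.3]
p3 396 50.3 [518.6 144.4  50.1]
p4 309 50.2 [627.   63.9  50.3]
dowel 77 55.7 [581.2 155.3  55.7]
```

```bash
python3 -c "from cell import sign_off;print(sign_off())"
```

```text
the job is handed in; nothing more can be done
None
```

All four plungers are down (head tops measured at about 50 mm, pressed in the order 1, 2, 3, 4 with about 16 N at most), the fixture measured unmoved, and the job is handed in; no verdict was returned, and I did not re-measure the tape, clip and marker.

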